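Clamp the peeler in the sharpening jig and set its angle dial

TASK

The peeler lies loose in the channel of the sharpening jig. Swing the jig's clamp lever over by its black grip bar and press it down until it snaps fully shut and grips the peeler; then click the angle dial round to the mark with three pips (small studs on the plate round it). Leave the peeler lying in its channel, and do not disturb the cup, garlic, salt shaker and bowl.

Things in the scene. Friction and masses are not known exactly. Their poses are not given: they have to be found in the camera images.
- jig: Sharpening jig, fixed: wooden block 124 x 252 mm (its x, y), deck 30 mm above the counter. Origin: centre of its underside. Its y points to the robot's left (yaw within 0.2 rad). In its frame: dial at y = -75 mm, lever hinge at y = 0 between steel cheeks (x = +-48 to +-58 mm, 73 mm high), peeler channel at y = 50 mm, step at y = 107 mm.
- clamp_lever (a joint): Lever angle, rad. 0: open, arms leaning back over the dial, 30 degrees above level to the jig's -y; grows as the bar goes over to +y. Arms level at 2.62; shut on the peeler about 2.68. Starts at 0 to 0.4; stays where it is let go up to 2.3. From 2.35 to 2.6 a snap resists with about 10 N at the bar; past it the lever springs on to the peeler. Finish with a firm push of 15 to 25 N.
- lever_bar (a point): Middle of the lever's black grip bar: round, 14 mm thick, along the jig's x, 115 mm from the hinge axis, at the ends of two steel arms (70 mm between them). It turns freely in a light pinch, so a gripper pointing down can carry it round. The point turns with the lever.
- lever_hinge (a point): Middle of the lever's hinge axis, 60 mm above the counter; the axis is the jig's x. Axes as the jig's.
- step (a point): Centre of the top of a wooden step, 90 x 34 mm (jig's x, y), 42 mm above the counter. The shut lever's bar lies about 3 mm above it: no room there for fingertips round the bar, so the last part must be pushed from above. Axes as the jig's.
- channel (a point): Centre of the channel's floor, 30 mm above the counter. The channel runs along the jig's x between two steel ribs 104 mm long, 12 mm high, 33 mm apart. Axes as the jig's.
- clamp_shoe: Rubber shoe, 30 x 16 x 10 mm, swivelling a little under the bridge between the lever's arms, 50 mm from the hinge; it comes down on the peeler's handle. Origin on its swivel in the bridge, 12 mm above its face.
- dial (a joint): Angle of the black dial, rad, anticlockwise from above. Four click stops, marked by groups of small studs on the steel plate round it: one pip at 0, two at 0.6, three at 1.2, four at 1.8. Starts near the one-pip or two-pip stop, or between them. It resists with up to 0.3 N m between stops and drops into the nearest when let go.
- dial_grip (a point): On the dial's upright axis, 60 mm above the counter: the height to grip its bar (12 mm wide, 46 mm long, 37 to 66 mm above the counter, on a disc 56 mm across). In the jig's frame the bar's nose, with a steel line on top, points along (sin a, -cos a), a = dial - 0.9; the point's own axes turn with the dial and are the jig's at dial 0. The open lever covers the dial.
- peeler: Loose peeler lying along the channel, 170 x 25 x 18 mm. Origin: middle of its underside; handle (105 mm long, 17 mm high) towards its -x, blade towards +x.
- steel_cup: Steel cup, 76 mm across, 100 mm high, behind the jig. Origin: centre of its underside.
- garlic: Garlic bulb, 59 mm across, 60 mm high, behind the jig. Origin: centre of its underside.
- salt_shaker: Salt shaker, 44 mm across, 90 mm high, to the right of the jig. Origin: centre of its underside.
- katori_2: Steel bowl, 108 mm across, 39 mm high, right of the salt shaker. Origin: centre of its underside.

How it is judged:
By the outcome, as a careful person would: the job done as asked, in the order asked, and still so for the second after the job is handed in, with the robot touching nothing.
It also fails if it takes over 54 s, if anything falls off the work surface, if the arm or the gripper's body presses on something with over 40 N, if the wrist force passes 120 N, or if a joint passes its speed limit or range.

ROBOT

A 7-joint arm with a two-finger parallel gripper is mounted at the origin on a cart in front of the work surface, level with it; the furniture and walls round the work are solid. World frame = base frame: x ahead of the robot, y to its left, z up, the work surface at z = 0. Lengths are in m, angles in degrees, forces in N, time in s.
With the tool pointing down it reaches from about 0.425 to 0.875 m from the base axis. Payload 4.7 kg.
Tool frame: the origin (TCP) lies between the finger pads; the fingertips stand 8 mm ahead of it and the grasp point (between the pads) lies 11 mm behind it (env.tip_extent is the distance from the TCP to the fingertips, in m); z points along the fingers, y is the line along which they close (so a half turn about z gives the same grasp; the last joint's range is limited). The gripper opens to 87 mm and grips with 3 to 60 N. Pads are 19 mm wide; open, the fingers measure 117 mm over their backs; the gripper's body (75 mm by 190 mm) begins 51 mm behind the grasp point.
Start: joints at [75.865, 18.392, -4.016, 83.108, 1.295, 78.541, -3.26], TCP at [0.168, -0.628, 0.231] pointing down, gripper open.
Joint ranges: [-163.93, 163.93], [-17.29, 119.83], [-79.2, 71.16], [3.27, 140.29], [-89.18, 269.18], [5.43, 117.66], [-154.24, 154.24]. Speed limits (degrees/s): [147.25, 147.25, 180, 180, 180, 180, 180].

INTERFACE

Orientations are given as [roll, pitch, yaw] about the fixed x, y, z axes, in that order (R = Rz(yaw) Ry(pitch) Rx(roll)).
In Python, from cell import sensors, vision, workorder, env gives the robot as it stands.
- The arm moves only by the tool drive_tool, never from a script. Its argument "moves" is a list of rows, each an object of numbers: "x", "y", "z": the shift along the tool's x, y, z in mm; "rx", "ry", "rz": the turn, a rotation vector about the tool's x, y, z in rad; "fingers": the closure, from -1 (fully open) to 1 (shut). In form: [{"x": .., "y": .., "z": .., "rx": .., "ry": .., "rz": .., "fingers": ..}, ...]. A call has 1 to 20 rows; each row is the pose to reach, as a shift and turn from the pose commanded when the call began, along the tool's axes at that moment; what a row does not reach only later rows make up. A row lasts 1/8 s, in which the tool goes at most 62.5 mm and 10.7 degrees, less where a joint would pass 70% of its speed; a pose out of reach is approached as far as the arm can. A call with a gripper value outside its range is refused whole. The fingers move at their own pace and stop on an object; "force" is the grip in N (left out, the last holds). Time passes only in rows, so rows that repeat a pose let the fingers close. It gives the time, the measured TCP pose, the force, the opening and the grip force at its end, in the units of the state.
- sensors.get_obs(): the state, without advancing time (a new reading comes with each control period).
- vision.read_camera(name): name is "scene" or "side" or "wrist"; returns a dict with "image" (400x640x3 uint8, red, green, blue), "fx", "fy", "cx", "cy" (pixels), "k1" (the pictures are not rectified: a ray, as slopes to the right and down, at radius r is drawn at 1 + k1 r^2 times it, then the intrinsics apply), "R" (3x3) and "t" (3): a world point X has camera coordinates R X + t. Camera axes: x right, y down, z forward; pixel columns grow to the right and rows downward; lengths in m; the calibration is good to about 2 mm. A picture is of the moment at which its call begins. There is no depth.
- workorder.sign_off(): hands the job in; it is judged then, once.
The state is a dict: "time_s": time; "qpos": joint angles; "joint_velocities": joint speeds; "effort": joint torques, N m; "tool_pos": TCP position; "tool_rot": TCP orientation; "force": force on the tool from outside, world axes, zero at the start; "wrist_torque": the same for the moment, N m; "grip_width": finger opening in m; "grasp_force": force on a finger pad.
Only numpy, scipy, OpenCV 4.12 (cv2) and the standard library are available. Lean on these libraries where they do the work, as an engineer would, in place of code of your own. Each camera call takes 0.05 s, during which the arm holds its last target. There are 200 camera calls.

## Working session

There is one attempt and no reset: what is moved stays moved. The work goes in short steps, Python scripts to look and compute and a tool call to move; the robot and the scene stay as the last step left them, time stands still between calls to the robot, and variables do not carry over. Pictures are saved under pics/ and viewed, at most 10 in all, crops included, and the job is handed in when it is done.

Besides the shell and the picture viewer there is one more tool, called after "Call:" as name([rows], argument=value, ...), one row to a line, values as JSON. drive_tool: Moves the arm, as the interface text tells. Its arguments: {"type":"object","properties":{"moves":{"type":"array"},"force":{"type":"number"}},"required":["moves"]}

```bash
mkdir -p pics; ls
python3 - <<'E'
from cell import sensors, vision, workorder, env
import cv2,numpy as np
ims=[]
for n in ["scene","side"]:
    c=vision.read_camera(n); cv2.imwrite(f"pics/{n}0.png",c["image"][:,:,::-1]); print(n,c["fx"],c["fy"],c["cx"],c["cy"],c["k1"],(-c["R"].T@c["t"]).round(3),c["R"].round(2).tolist())
print(sensors.get_obs()); print(env.tip_extent)
E
```

```text
pics
scene 394.48866078794754 394.48866078794754 321.1467639005515 193.2803744871466 -0.09744609494296025 [0.273 0.537 0.745] [[-0.89, -0.46, 0.02], [-0.31, 0.58, -0.76], [0.33, -0.68, -0.65]]
side 404.00794021004924 404.00794021004924 315.2901426632799 199.67299210272606 -0.003598777935264669 [ 0.686 -0.871  0.881] [[0.99, 0.12, -0.0], [0.09, -0.73, -0.67], [-0.08, 0.67, -0.74]]
{'time_s': 0.1, 'qpos': array([75.86504275, 18.4332382 , -4.01591694, 83.16922192,  1.29488663,
       78.54093885, -3.2597576 ]), 'joint_velocities': array([ 0.06051336, -0.02595736,  0.0397036 , -0.12907625, -0.02022034,
       -0.02977006, -0.03280861]), 'effort': array([ 3.39161488e-04, -4.92567623e+01, -4.05271836e-01, -3.13399887e+01,
       -6.42088917e-02,  3.94672109e-02,  5.43164208e-05]), 'tool_pos': array([ 0.16743607, -0.62755497,  0.22957729]), 'tool_rot': array([-1.79901830e+02,  5.32376980e-03,  1.49451708e+01]), 'force': array([ 0.31461931, -0.46974413, -0.62374494]), 'wrist_torque': array([-0.02130785, -0.04366319,  0.02683809]), 'grasp_force': 0.0, 'grip_width': 0.08700767799076534}
0.008
```

View pics/scene0.png

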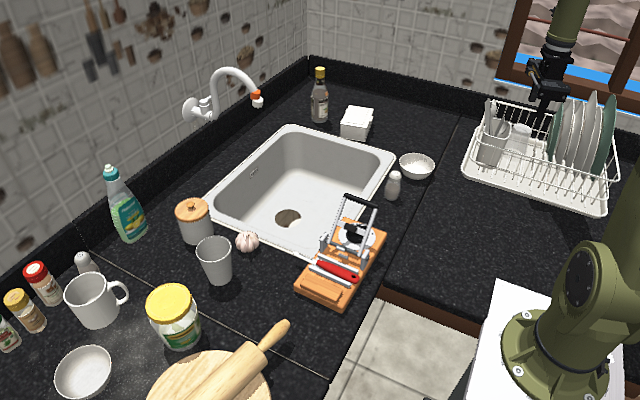

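View pics/side0.png

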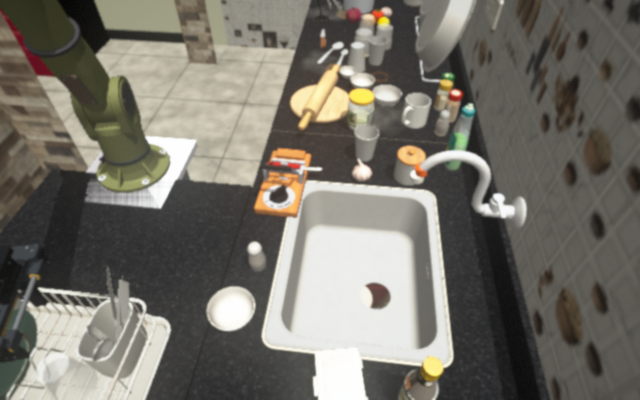

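The scene view shows the jig at about (340,265), with the lever bar near (355,198). In the side view the jig is at (285,182). I'll enlarge both.

```bash
cat > h.py <<'E'
from cell import sensors, vision, workorder, env
import cv2,numpy as np
def ray(c,u,v):
    x,y=(u-c["cx"])/c["fx"],(v-c["cy"])/c["fy"]
    rd=np.hypot(x,y); r=rd
    for _ in range(20): r=rd/(1+c["k1"]*r*r)
    s=r/rd if rd>0 else 1
    R=np.array(c["R"]);d=R.T@np.array([x*s,y*s,1]); return -R.T@np.array(c["t"]),d/np.linalg.norm(d)
def plane(c,u,v,z):
    o,d=ray(c,u,v); return o+d*(z-o[2])/d[2]
def proj(c,X):
    p=np.array(c["R"])@np.array(X)+np.array(c["t"]);x,y=p[0]/p[2],p[1]/p[2];k=1+c["k1"]*(x*x+y*y)
    return np.array([c["fx"]*x*k+c["cx"],c["fy"]*y*k+c["cy"]])
def two(c1,p1,c2,p2):
    o1,d1=ray(c1,*p1);o2,d2=ray(c2,*p2)
    s=np.linalg.lstsq(np.stack([d1,-d2],1),o2-o1,rcond=None)[0]
    a,b=o1+s[0]*d1,o2+s[1]*d2; return (a+b)/2,np.linalg.norm(a-b)
E
python3 - <<'E'
from h import *
a=cv2.imread("pics/scene0.png")[185:315,285:395]; b=cv2.imread("pics/side0.png")[140:225,245:335]
a=cv2.resize(a,None,fx=4,fy=4,interpolation=cv2.INTER_CUBIC);b=cv2.resize(b,None,fx=4,fy=4,interpolation=cv2.INTER_CUBIC)
o=np.zeros((520,800,3),np.uint8);o[:,:440]=a;o[:340,440:800]=b;cv2.imwrite("pics/crop0.png",o)
# wood mask -> side & scene quads
for n in ["scene","side"]:
    im=cv2.imread(f"pics/{n}0.png");hsv=cv2.cvtColor(im,cv2.COLOR_BGR2HSV)
    m=cv2.inRange(hsv,(6,110,90),(20,255,255));roi=np.zeros_like(m)
    x,y,w,h=(285,185,110,130) if n=="scene" else (245,140,90,85)
    roi[y:y+h,x:x+w]=m[y:y+h,x:x+w]
    pts=cv2.findNonZero(roi);hull=cv2.convexHull(pts);ap=cv2.approxPolyDP(hull,3,True)
    print(n,len(pts),ap[:,0].tolist())
E
```

```text
scene 2444 [[386, 232], [342, 312], [294, 290], [293, 283], [343, 217]]
side 1504 [[310, 153], [295, 215], [255, 212], [253, 207], [272, 151], [279, 147]]
```

View pics/crop0.png

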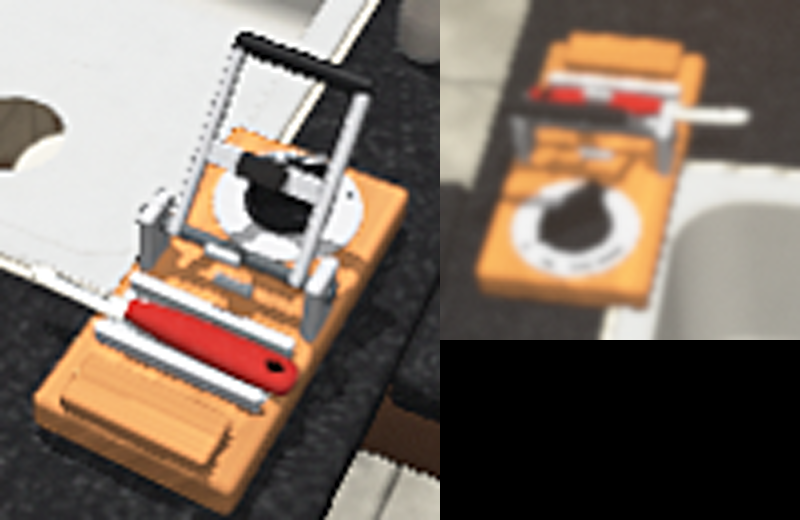

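The crop shows the lever open: black bar ends at scene (345,196) and (376,207). The dial's nose, the peeler (handle end towards the robot, at scene (357,279)) and the deck corners are also visible. Next I measure the pose from the deck corners.

Run:
```python
from h import *
cs,cd=vision.read_camera("scene"),vision.read_camera("side")
S=dict(fl=(294.5,284.5),nl=(342,308.5),nr=(386.5,232),fr=(343.7,217))
D=dict(nr=(254.5,208),fr=(297.5,213.5),fl=(311,154),nl=(272.5,151))
# near/far = robot side (x small) / far ; l = +y , r = -y
loc=dict(fl=(62,126),nl=(-62,126),nr=(-62,-126),fr=(62,-126))
for nm,c,Q in (("scene",cs,S),("side",cd,D)):
    P={k:plane(c,*v,0.03) for k,v in Q.items()}
    for k in P: print(nm,k,P[k].round(4))
    print("L",np.linalg.norm(P['fl']-P['fr']),np.linalg.norm(P['nl']-P['nr']),"W",np.linalg.norm(P['fl']-P['nl']),np.linalg.norm(P['fr']-P['nr']))
    A=np.array([loc[k] for k in P])/1000;B=np.array([P[k][:2] for k in P]);b0=B.mean(0)
    z=((B-b0)@[1,1j])@np.conj(A@[1,1j]);print("centre",b0,"yaw",np.angle(z,deg=True))
# bar ends from scene; hinge unknown: intersect with circle
b=(np.array([345,196.])+[376,207])/2
p,e=two(cs,(345,196),cd,(245+(512-440)/4,140+104/4));print("bar far?",p,e)
for u in ((345.5,196),(376.5,207)):
  for z in (.10,.12,.14,.16,.18): print(u,z,plane(cs,*u,z).round(3))
```

```text
scene fl [0.5511 0.0956 0.03  ]
scene nl [0.433  0.1023 0.03  ]
scene nr [ 0.4271 -0.1498  0.03  ]
scene fr [ 0.5446 -0.1482  0.03  ]
L 0.24387200704229886 0.25215906270183286 W 0.11821396650675249 0.1174721418410869
centre [ 0.48895417 -0.02502772] yaw -1.3931149402664151
side nr [ 0.4292 -0.1516  0.03  ]
side fr [ 0.5518 -0.1576  0.03  ]
side fl [0.558  0.0931 0.03  ]
side nl [0.4337 0.0932 0.03  ]
L 0.25075398074228183 0.24480046022388274 W 0.12432229650568906 0.12267410240314909
centre [ 0.49315751 -0.03072025] yaw -1.2617849401080428
bar far? [ 0.48939091 -0.09945238  0.15685336] 0.06822545602037902
(345.5, 196) 0.1 [ 0.545 -0.151  0.1  ]
(345.5, 196) 0.12 [ 0.537 -0.13   0.12 ]
(345.5, 196) 0.14 [ 0.528 -0.108  0.14 ]
(345.5, 196) 0.16 [ 0.52  -0.087  0.16 ]
(345.5, 196) 0.18 [ 0.511 -0.066  0.18 ]
(376.5, 207) 0.1 [ 0.462 -0.15   0.1  ]
(376.5, 207) 0.12 [ 0.456 -0.129  0.12 ]
(376.5, 207) 0.14 [ 0.451 -0.107  0.14 ]
(376.5, 207) 0.16 [ 0.445 -0.086  0.16 ]
(376.5, 207) 0.18 [ 0.439 -0.065  0.18 ]
```

Call:
drive_tool([
  {"x": 44, "y": -42, "z": -19, "rz": 0.04, "fingers": -1},
  {"x": 88, "y": -84, "z": -19, "rz": 0.08, "fingers": -1},
  {"x": 132, "y": -126, "z": -19, "rz": 0.12, "fingers": -1},
  {"x": 176, "y": -167, "z": -19, "rz": 0.15, "fingers": -1},
  {"x": 220, "y": -209, "z": -19, "rz": 0.18, "fingers": -1},
  {"x": 264, "y": -251, "z": -19, "rz": 0.2, "fingers": -1},
  {"x": 310, "y": -293, "z": -19, "rz": 0.22, "fingers": -1},
  {"x": 355, "y": -335, "z": -19, "rz": 0.25, "fingers": -1},
  {"x": 400, "y": -377, "z": -19, "rz": 0.284, "fingers": -1},
  {"x": 444, "y": -419, "z": -19, "rz": 0.284, "fingers": -1},
  {"x": 444, "y": -419, "z": -19, "rz": 0.284, "fingers": -1},
  {"x": 444, "y": -419, "z": -19, "rz": 0.284, "fingers": -1},
])

```text
invalid input at $.moves[0]: expected keys x, y, z, rx, ry, rz, fingers
```

Run:
```python
from h import *
c=vision.read_camera("wrist");cv2.imwrite("pics/wr1.png",c["image"][:,:,::-1])
np.savez("pics/wr1.npz",**{k:c[k] for k in c if k!="image"})
print((-c["R"].T@c["t"]).round(3),c["R"].round(2).tolist(),c["fx"])
for nm,P in dict(hinge=(.491,-.028,.06),bar=(.489,-.109,.141),step=(.4935,.079,.042)).items(): print(nm,proj(c,P))
print(sensors.get_obs()["tool_pos"],sensors.get_obs()["tool_rot"])
```

```text
[ 0.235 -0.61   0.384] [[0.26, -0.97, -0.0], [-0.93, -0.25, 0.25], [-0.24, -0.06, -0.97]] 283.1190121871379
hinge [-186.69669539 -271.50593317]
bar [-178.61238982 -299.88976938]
step [-228.78638239 -253.73009644]
[ 0.16752562 -0.62782034  0.23005762] [-1.79953370e+02  3.51569511e-03  1.49442968e+01]
```

View pics/wr1.png

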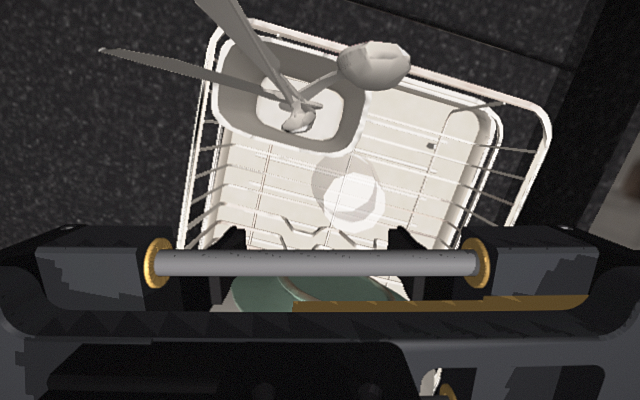

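The move was refused because every key is required. This view shows the gripper over the dish rack, with cutlery ahead at (250,60), so I'll lift first.

Call:
drive_tool([
  {"x": 0, "y": 0, "z": -50, "rx": 0, "ry": 0, "rz": 0, "fingers": -1},
  {"x": 0, "y": 0, "z": -100, "rx": 0, "ry": 0, "rz": 0, "fingers": -1},
  {"x": 20, "y": -20, "z": -140, "rx": 0, "ry": 0, "rz": 0, "fingers": -1},
  {"x": 60, "y": -55, "z": -150, "rx": 0, "ry": 0, "rz": 0.05, "fingers": -1},
  {"x": 104, "y": -98, "z": -150, "rx": 0, "ry": 0, "rz": 0.1, "fingers": -1},
  {"x": 148, "y": -140, "z": -150, "rx": 0, "ry": 0, "rz": 0.15, "fingers": -1},
  {"x": 192, "y": -182, "z": -150, "rx": 0, "ry": 0, "rz": 0.2, "fingers": -1},
  {"x": 236, "y": -224, "z": -140, "rx": 0, "ry": 0, "rz": 0.25, "fingers": -1},
  {"x": 280, "y": -265, "z": -120, "rx": 0, "ry": 0, "rz": 0.284, "fingers": -1},
  {"x": 324, "y": -306, "z": -100, "rx": 0, "ry": 0, "rz": 0.284, "fingers": -1},
  {"x": 368, "y": -347, "z": -80, "rx": 0, "ry": 0, "rz": 0.284, "fingers": -1},
  {"x": 410, "y": -388, "z": -50, "rx": 0, "ry": 0, "rz": 0.284, "fingers": -1},
  {"x": 444, "y": -419, "z": -19, "rx": 0, "ry": 0, "rz": 0.284, "fingers": -1},
  {"x": 444, "y": -419, "z": -19, "rx": 0, "ry": 0, "rz": 0.284, "fingers": -1},
  {"x": 444, "y": -419, "z": -19, "rx": 0, "ry": 0, "rz": 0.284, "fingers": -1},
])

```text
time_s: 2.12
tool_pos: [0.4883, -0.1094, 0.2497]
tool_rot: [180.0, 0.0, -1.3]
force: [0.2, -0.4, 0.3]
grip_width: 0.0871
grasp_force: 0.0
```

Run:
```python
from h import *
c=vision.read_camera("wrist");cv2.imwrite("pics/wr2.png",c["image"][:,:,::-1])
np.savez("pics/wr2.npz",**{k:c[k] for k in c if k!="image"})
print((-c["R"].T@c["t"]).round(3),c["R"].round(2).tolist(),c["fx"])
for nm,P in dict(hinge=(.491,-.028,.06),bar=(.489,-.109,.141),step=(.4935,.079,.042)).items(): print(nm,proj(c,P))
print(sensors.get_obs()["tool_pos"],sensors.get_obs()["tool_rot"])
```

```text
[ 0.559 -0.111  0.404] [[-0.02, -1.0, 0.0], [-0.97, 0.02, 0.25], [-0.25, 0.01, -0.97]] 283.1190121871379
hinge [251.01287057 185.00631572]
bar [316.46059713 201.76146155]
step [172.4796973  182.42070817]
[ 0.48838448 -0.11017949  0.25009146] [ 1.79941349e+02 -2.69887394e-02 -1.43495537e+00]
```

View pics/wr2.png

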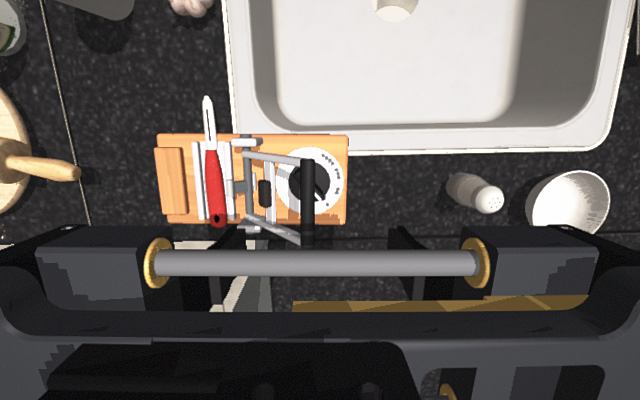

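The wrist view shows the jig, with deck corners at about (157,134) and (349,135). The bar runs along u≈307, v 158–245, and the dial nose points towards (322,200). I'll triangulate the bar against the scene view.

Run:
```python
from h import *
w=dict(np.load("pics/wr2.npz"));cs=vision.read_camera("scene")
im=cv2.imread("pics/wr2.png")
print("deck fl",plane(w,157,134,.03),"fr",plane(w,349,135.5,.03), "nr",plane(w,346,224,.03),"nl",plane(w,166,224,.03))
g=im[165:235,280:335].max(2); 
for r in (0,10,35,50,60): 
    x=np.flatnonzero(g[r]<50); print(165+r, x.min()+280 if len(x) else 0, x.max()+280 if len(x) else 0)
for u in ((301,307.5,314)): print(u,plane(w,u,175,.141),plane(w,u,201,.141))
print(two(w,(307.5,159),cs,(345,195.5)),two(w,(307.5,244),cs,(376,207)))
print(two(w,(307.5,201),cs,(360.5,201)))
```

```text
deck fl [0.55544366 0.09602744 0.03      ] fr [ 0.54694471 -0.15241664  0.03      ] nr [ 0.42654479 -0.14877813  0.03      ] nl [0.43246895 0.10360713 0.03      ]
165 301 314
175 290 314
200 301 316
215 301 313
225 283 333
301 [ 0.51529518 -0.09513732  0.141     ] [ 0.49011608 -0.09418383  0.141     ]
307.5 [ 0.51514637 -0.10122922  0.141     ] [ 0.48996458 -0.10042086  0.141     ]
314 [ 0.51499817 -0.10732067  0.141     ] [ 0.48981309 -0.10665742  0.141     ]
(array([ 0.52910696, -0.10256961,  0.14571073]), np.float64(0.003265814022600992)) (array([ 0.44893121, -0.09902092,  0.14776551]), np.float64(0.0010430459242213035))
(array([ 0.48976591, -0.10139408,  0.14599809]), np.float64(0.0033136062547540856))
```

Call:
drive_tool([
  {"x": 1, "y": -9, "z": 40, "rx": 0, "ry": 0, "rz": 0, "fingers": -1},
  {"x": 1, "y": -9, "z": 80, "rx": 0, "ry": 0, "rz": 0, "fingers": -1},
  {"x": 1, "y": -9, "z": 114, "rx": 0, "ry": 0, "rz": 0, "fingers": -1},
  {"x": 1, "y": -9, "z": 114, "rx": 0, "ry": 0, "rz": 0, "fingers": -1},
  {"x": 1, "y": -9, "z": 114, "rx": 0, "ry": 0, "rz": 0, "fingers": 1},
  {"x": 1, "y": -9, "z": 114, "rx": 0, "ry": 0, "rz": 0, "fingers": 1},
  {"x": 1, "y": -9, "z": 114, "rx": 0, "ry": 0, "rz": 0, "fingers": 1},
  {"x": 1, "y": -9, "z": 114, "rx": 0, "ry": 0, "rz": 0, "fingers": 1},
  {"x": 1, "y": -9, "z": 114, "rx": 0, "ry": 0, "rz": 0, "fingers": 1},
  {"x": 1, "y": -9, "z": 114, "rx": 0, "ry": 0, "rz": 0, "fingers": 1},
], force=8)

```text
time_s: 3.48
tool_pos: [0.4897, -0.0997, 0.1355]
tool_rot: [180.0, 0.0, -1.3]
force: [1.4, -0.2, 0.3]
grip_width: 0.0351
grasp_force: 0.0
```

Call:
drive_tool([
  {"x": 0, "y": 0, "z": 0, "rx": 0, "ry": 0, "rz": 0, "fingers": 1},
  {"x": 0, "y": 0, "z": 0, "rx": 0, "ry": 0, "rz": 0, "fingers": 1},
  {"x": 0, "y": 0, "z": 0, "rx": 0, "ry": 0, "rz": 0, "fingers": 1},
  {"x": 0, "y": 0, "z": 0, "rx": 0, "ry": 0, "rz": 0, "fingers": 1},
  {"x": 0, "y": 0, "z": 0, "rx": 0, "ry": 0, "rz": 0, "fingers": 1},
], force=8)

```text
time_s: 4.1
tool_pos: [0.4897, -0.1005, 0.1356]
tool_rot: [179.9, -0.0, -1.4]
force: [-0.4, -2.6, 1.2]
grip_width: 0.0135
grasp_force: 8.0
```

```bash
python3 -c "
import numpy as np
for e in np.linspace(.87,2.77,20)[1:]: print(round(-115*(np.cos(.87)-np.cos(e))),round(-115*(np.sin(e)-np.sin(.87))),end=' | ')"
```

```text
-9 -7 | -19 -13 | -29 -18 | -40 -22 | -51 -25 | -63 -27 | -74 -27 | -86 -27 | -97 -25 | -108 -22 | -119 -18 | -129 -13 | -139 -7 | -148 0 | -157 8 | -164 16 | -171 26 | -177 36 | -181 46 |
```

Call:
drive_tool([
  {"x": 0, "y": -9, "z": -7, "rx": 0, "ry": 0, "rz": 0, "fingers": 1},
  {"x": 0, "y": -19, "z": -13, "rx": 0, "ry": 0, "rz": 0, "fingers": 1},
  {"x": 0, "y": -29, "z": -18, "rx": 0, "ry": 0, "rz": 0, "fingers": 1},
  {"x": 0, "y": -40, "z": -22, "rx": 0, "ry": 0, "rz": 0, "fingers": 1},
  {"x": 0, "y": -51, "z": -25, "rx": 0, "ry": 0, "rz": 0, "fingers": 1},
  {"x": 0, "y": -63, "z": -27, "rx": 0, "ry": 0, "rz": 0, "fingers": 1},
  {"x": 0, "y": -74, "z": -27, "rx": 0, "ry": 0, "rz": 0, "fingers": 1},
  {"x": 0, "y": -86, "z": -27, "rx": 0, "ry": 0, "rz": 0, "fingers": 1},
  {"x": 0, "y": -86, "z": -27, "rx": 0, "ry": 0, "rz": 0, "fingers": 1},
])

```text
time_s: 5.22
tool_pos: [0.4926, -0.011, 0.1628]
tool_rot: [-179.8, -0.1, -1.2]
force: [3.3, 2.4, 3.5]
grip_width: 0.0136
grasp_force: 8.0
```

Only small forces and the grip holds, so I'll go on round the arc.

Call:
drive_tool([
  {"x": 0, "y": -11, "z": 2, "rx": 0, "ry": 0, "rz": 0, "fingers": 1},
  {"x": 0, "y": -22, "z": 5, "rx": 0, "ry": 0, "rz": 0, "fingers": 1},
  {"x": 0, "y": -33, "z": 9, "rx": 0, "ry": 0, "rz": 0, "fingers": 1},
  {"x": 0, "y": -43, "z": 14, "rx": 0, "ry": 0, "rz": 0, "fingers": 1},
  {"x": 0, "y": -53, "z": 20, "rx": 0, "ry": 0, "rz": 0, "fingers": 1},
  {"x": 0, "y": -62, "z": 27, "rx": 0, "ry": 0, "rz": 0, "fingers": 1},
  {"x": 0, "y": -71, "z": 35, "rx": 0, "ry": 0, "rz": 0, "fingers": 1},
  {"x": 0, "y": -78, "z": 43, "rx": 0, "ry": 0, "rz": 0, "fingers": 1},
  {"x": 0, "y": -85, "z": 53, "rx": 0, "ry": 0, "rz": 0, "fingers": 1},
  {"x": 0, "y": -91, "z": 63, "rx": 0, "ry": 0, "rz": 0, "fingers": 1},
  {"x": 0, "y": -91, "z": 63, "rx": 0, "ry": 0, "rz": 0, "fingers": 1},
])

```text
time_s: 6.6
tool_pos: [0.4932, 0.0775, 0.0978]
tool_rot: [-180.0, 0.1, -1.3]
force: [5.3, -3.8, -4.3]
grip_width: 0.0132
grasp_force: 8.2
```

Call:
drive_tool([
  {"x": 0, "y": 0, "z": 0, "rx": 0, "ry": 0, "rz": 0, "fingers": 0},
  {"x": 0, "y": 0, "z": 0, "rx": 0, "ry": 0, "rz": 0, "fingers": 0},
  {"x": 0, "y": 0, "z": 0, "rx": 0, "ry": 0, "rz": 0, "fingers": 0},
  {"x": 0, "y": 0, "z": 0, "rx": 0, "ry": 0, "rz": 0, "fingers": 0},
  {"x": 0, "y": 0, "z": -25, "rx": 0, "ry": 0, "rz": 0, "fingers": 0},
  {"x": 0, "y": 0, "z": -50, "rx": 0, "ry": 0, "rz": 0, "fingers": 0},
  {"x": -2, "y": -7, "z": -50, "rx": 0, "ry": 0, "rz": 0, "fingers": 1},
  {"x": -2, "y": -7, "z": -50, "rx": 0, "ry": 0, "rz": 0, "fingers": 1},
  {"x": -2, "y": -7, "z": -50, "rx": 0, "ry": 0, "rz": 0, "fingers": 1},
  {"x": -2, "y": -7, "z": -50, "rx": 0, "ry": 0, "rz": 0, "fingers": 1},
  {"x": -2, "y": -7, "z": -50, "rx": 0, "ry": 0, "rz": 0, "fingers": 1},
  {"x": -2, "y": -7, "z": -50, "rx": 0, "ry": 0, "rz": 0, "fingers": 1},
])

```text
time_s: 8.1
tool_pos: [0.4919, 0.0842, 0.1494]
tool_rot: [180.0, 0.0, -1.3]
force: [-1.1, 0.1, -0.1]
grip_width: 0.0011
grasp_force: 0.0
```

Run:
```python
from h import *
c=vision.read_camera("scene");a=c["image"][180:320,275:405,::-1]
w=vision.read_camera("wrist");b=w["image"][90:260,100:420,::-1]
np.savez("pics/wr3.npz",**{k:w[k] for k in w if k!="image"})
o=np.zeros((560,800,3),np.uint8);o[:420,:390]=cv2.resize(a,None,fx=3,fy=3);o[:217,390:]=cv2.resize(b,(410,217));cv2.imwrite("pics/c3.png",o)
```

```text
(no output)
```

View pics/c3.png

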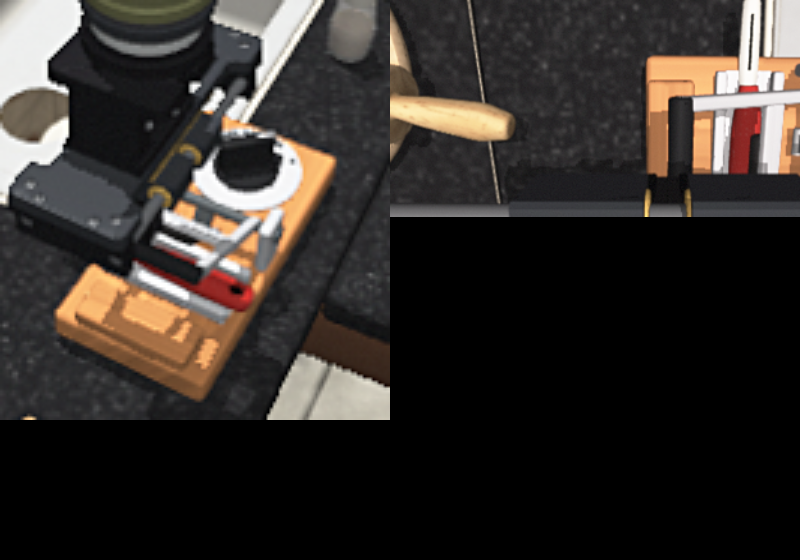

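The lever stands over the peeler, with the bar at (170,255) in the crop and the closed fingers above it. Now I push down from above.

Call:
drive_tool([
  {"x": 0, "y": 0, "z": 20, "rx": 0, "ry": 0, "rz": 0, "fingers": 1},
  {"x": 0, "y": 0, "z": 30, "rx": 0, "ry": 0, "rz": 0, "fingers": 1},
  {"x": 0, "y": -1, "z": 38, "rx": 0, "ry": 0, "rz": 0, "fingers": 1},
  {"x": 0, "y": -2, "z": 46, "rx": 0, "ry": 0, "rz": 0, "fingers": 1},
  {"x": 0, "y": -3, "z": 54, "rx": 0, "ry": 0, "rz": 0, "fingers": 1},
  {"x": 0, "y": -3, "z": 62, "rx": 0, "ry": 0, "rz": 0, "fingers": 1},
  {"x": 0, "y": -3, "z": 70, "rx": 0, "ry": 0, "rz": 0, "fingers": 1},
  {"x": 0, "y": -3, "z": 76, "rx": 0, "ry": 0, "rz": 0, "fingers": 1},
  {"x": 0, "y": -3, "z": 80, "rx": 0, "ry": 0, "rz": 0, "fingers": 1},
  {"x": 0, "y": -3, "z": 80, "rx": 0, "ry": 0, "rz": 0, "fingers": 1},
], force=20)

```text
time_s: 9.45
tool_pos: [0.4922, 0.0871, 0.0694]
tool_rot: [180.0, -0.0, -1.3]
force: [0.3, 0.9, 1.0]
grip_width: 0.0003
grasp_force: 0.8
```

Call:
drive_tool([
  {"x": 0, "y": 0, "z": 2, "rx": 0, "ry": 0, "rz": 0, "fingers": 1},
  {"x": 0, "y": 0, "z": 4, "rx": 0, "ry": 0, "rz": 0, "fingers": 1},
  {"x": 0, "y": 0, "z": 4, "rx": 0, "ry": 0, "rz": 0, "fingers": 1},
])

```text
time_s: 9.82
tool_pos: [0.4924, 0.087, 0.0671]
tool_rot: [179.9, -0.0, -1.4]
force: [-3.3, 0.1, 14.6]
grip_width: 0.0006
grasp_force: 7.5
```

Call:
drive_tool([
  {"x": 0, "y": 0, "z": 1, "rx": 0, "ry": 0, "rz": 0, "fingers": 1},
  {"x": 0, "y": 0, "z": 1, "rx": 0, "ry": 0, "rz": 0, "fingers": 1},
  {"x": 0, "y": 0, "z": 1, "rx": 0, "ry": 0, "rz": 0, "fingers": 1},
])

```text
time_s: 10.2
tool_pos: [0.4925, 0.087, 0.0667]
tool_rot: [179.9, -0.0, -1.4]
force: [-5.5, 0.2, 19.5]
grip_width: 0.0003
grasp_force: 9.9
```

Call:
drive_tool([
  {"x": 0, "y": 0, "z": -40, "rx": 0, "ry": 0, "rz": 0, "fingers": 1},
  {"x": 0, "y": 20, "z": -90, "rx": 0, "ry": 0, "rz": 0, "fingers": 0},
  {"x": 0, "y": 60, "z": -130, "rx": 0, "ry": 0, "rz": 0, "fingers": -0.4},
  {"x": 0, "y": 110, "z": -160, "rx": 0, "ry": 0, "rz": 0, "fingers": -0.4},
  {"x": 0, "y": 160, "z": -180, "rx": 0, "ry": 0, "rz": 0, "fingers": -0.4},
  {"x": 0, "y": 180, "z": -185, "rx": 0, "ry": 0, "rz": 0, "fingers": -0.4},
  {"x": 0, "y": 180, "z": -185, "rx": 0, "ry": 0, "rz": 0, "fingers": -0.4},
  {"x": 0, "y": 180, "z": -185, "rx": 0, "ry": 0, "rz": 0, "fingers": -0.4},
])

```text
time_s: 11.2
tool_pos: [0.4873, -0.0915, 0.2487]
tool_rot: [-180.0, 0.1, -1.3]
force: [0.2, 0.7, -0.3]
grip_width: 0.0586
grasp_force: 0.0
```

Run:
```python
from h import *
w=vision.read_camera("wrist");b=w["image"][120:240,140:360,::-1]
cv2.imwrite("pics/wr4f.png",w["image"][:,:,::-1])
np.savez("pics/wr4.npz",**{k:w[k] for k in w if k!="image"})
cv2.imwrite("pics/wr4.png",cv2.resize(b,(792,432),interpolation=cv2.INTER_CUBIC))
print(sensors.get_obs()["tool_pos"],sensors.get_obs()["tool_rot"])
for n,P in dict(dial=(.4883,-.102,.066),disc=(.4883,-.102,.037)).items():print(n,(proj(w,P)-[140,120])*3.6)
```

```text
[ 0.48745155 -0.09110811  0.24877989] [-1.79970700e+02  9.09389353e-02 -1.20397982e+00]
dial [668.10525132 235.77842144]
disc [665.68011511 219.74140255]
```

View pics/wr4.png

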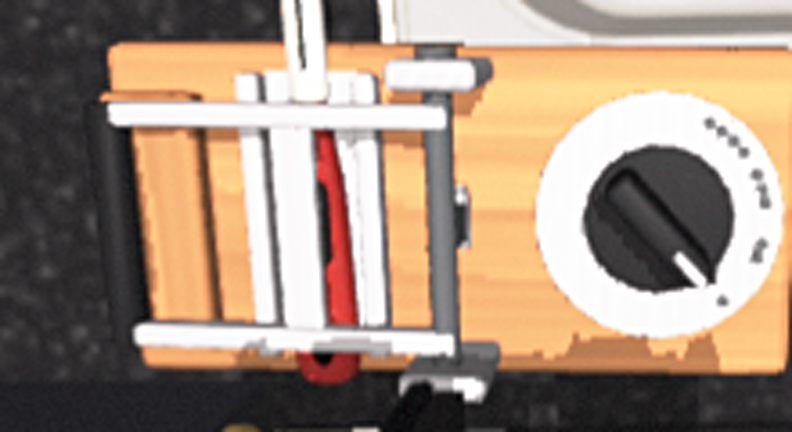

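The lever is shut on the peeler. The dial's centre is at about (659,217) in the crop, and the nose at (703,278) points at the single pip. The three pips are near (761,188).

Run:
```python
from h import *
w=dict(np.load("pics/wr4.npz"))
f=lambda u,v,z:plane(w,140+u/3.6,120+v/3.6,z)
im=cv2.imread("pics/wr4f.png");hsv=cv2.cvtColor(im,cv2.COLOR_BGR2HSV)
m=((hsv[...,2]<85)).astype(np.uint8)*255
r=np.zeros_like(m);r[158:204,298:346]=m[158:204,298:346]
cn=max(cv2.findContours(r,cv2.RETR_EXTERNAL,cv2.CHAIN_APPROX_NONE)[0],key=cv2.contourArea)
print(cv2.boundingRect(cn),cv2.minEnclosingCircle(cn))
wh=cv2.inRange(hsv,(0,0,170),(180,50,255));r=np.zeros_like(wh);r[140:218,285:362]=wh[140:218,285:362]
c2=max(cv2.findContours(r,cv2.RETR_EXTERNAL,cv2.CHAIN_APPROX_NONE)[0],key=cv2.contourArea);e=cv2.fitEllipse(c2);print(e)
print("plate centre",plane(w,*e[0],.032),"disc centre",f(659,217,.037))
n,t=f(705,280,.066),f(622,178,.066);print("nose,tail",n,t,np.linalg.norm(n-t),(n+t)/2)
d=n-t;print("world nose angle",np.degrees(np.arctan2(d[1],d[0])))
for u,v in((721,300),(759,250),(761,188),(728,137)):
    p=f(u,v,.034)-f(659,217,.037);print(np.degrees(np.arctan2(p[1],p[0])))
o=sensors.get_obs();print(o["qpos"],o["tool_pos"],o["tool_rot"])
```

```text
(302, 161, 41, 40) ((323.2708435058594, 181.66783142089844), 21.336204528808594)
((322.6116943359375, 179.08203125), (67.40164947509766, 67.79821014404297), 75.38365173339844)
plate centre [ 0.49005827 -0.09911465  0.032     ] disc centre [ 0.48936865 -0.09958315  0.037     ]
nose,tail [ 0.47265656 -0.11434464  0.066     ] [ 0.50820959 -0.08697938  0.066     ] 0.0448650830717962 [ 0.49043308 -0.10066201  0.066     ]
world nose angle -142.41442639696714
-145.11845742799727
-110.50447724996413
-75.9917313037875
-42.08812590502124
[ 43.69630587   0.50873933 -36.03804215 101.71181348   0.2867057
  77.97060649 -83.60489246] [ 0.48745155 -0.09110811  0.24877989] [-1.79970700e+02  9.09389353e-02 -1.20397982e+00]
```

Call:
drive_tool([
  {"x": 3, "y": 9, "z": 30, "rx": 0, "ry": 0, "rz": -0.17, "fingers": -0.4},
  {"x": 3, "y": 9, "z": 60, "rx": 0, "ry": 0, "rz": -0.34, "fingers": -0.4},
  {"x": 3, "y": 9, "z": 90, "rx": 0, "ry": 0, "rz": -0.51, "fingers": -0.4},
  {"x": 3, "y": 9, "z": 120, "rx": 0, "ry": 0, "rz": -0.675, "fingers": -0.4},
  {"x": 3, "y": 9, "z": 150, "rx": 0, "ry": 0, "rz": -0.675, "fingers": -0.4},
  {"x": 3, "y": 9, "z": 170, "rx": 0, "ry": 0, "rz": -0.675, "fingers": -0.4},
  {"x": 3, "y": 9, "z": 185, "rx": 0, "ry": 0, "rz": -0.675, "fingers": -0.4},
  {"x": 3, "y": 9, "z": 197, "rx": 0, "ry": 0, "rz": -0.675, "fingers": -0.4},
  {"x": 3, "y": 9, "z": 197, "rx": 0, "ry": 0, "rz": -0.675, "fingers": -0.4},
], force=30)

```text
time_s: 12.38
tool_pos: [0.4902, -0.1013, 0.0519]
tool_rot: [-179.9, 0.0, 37.4]
force: [-0.5, -0.2, -0.2]
grip_width: 0.061
grasp_force: 0.0
```

Call:
drive_tool([
  {"x": 0, "y": 0, "z": 0, "rx": 0, "ry": 0, "rz": 0, "fingers": 1},
  {"x": 0, "y": 0, "z": 0, "rx": 0, "ry": 0, "rz": 0, "fingers": 1},
  {"x": 0, "y": 0, "z": 0, "rx": 0, "ry": 0, "rz": 0, "fingers": 1},
  {"x": 0, "y": 0, "z": 0, "rx": 0, "ry": 0, "rz": 0, "fingers": 1},
  {"x": 0, "y": 0, "z": 0, "rx": 0, "ry": 0, "rz": 0, "fingers": 1},
  {"x": 0, "y": 0, "z": 0, "rx": 0, "ry": 0, "rz": 0, "fingers": 1},
  {"x": 0, "y": 0, "z": 0, "rx": 0, "ry": 0, "rz": 0, "fingers": 1},
  {"x": 0, "y": 0, "z": 0, "rx": 0, "ry": 0, "rz": 0, "fingers": 1},
  {"x": 0, "y": 0, "z": 0, "rx": 0, "ry": 0, "rz": 0, "fingers": 1},
], force=30)

```text
time_s: 13.5
tool_pos: [0.4887, -0.0986, 0.0524]
tool_rot: [-179.7, 0.1, 37.4]
force: [-6.3, 6.1, 8.7]
grip_width: 0.0117
grasp_force: 30.0
```

Call:
drive_tool([
  {"x": 0, "y": -3, "z": 0, "rx": 0, "ry": 0, "rz": 0, "fingers": 1},
  {"x": 0, "y": -3, "z": 0, "rx": 0, "ry": 0, "rz": -0.1, "fingers": 1},
  {"x": 0, "y": -3, "z": 0, "rx": 0, "ry": 0, "rz": -0.2, "fingers": 1},
  {"x": 0, "y": -3, "z": 0, "rx": 0, "ry": 0, "rz": -0.3, "fingers": 1},
  {"x": 0, "y": -3, "z": 0, "rx": 0, "ry": 0, "rz": -0.4, "fingers": 1},
  {"x": 0, "y": -3, "z": 0, "rx": 0, "ry": 0, "rz": -0.5, "fingers": 1},
  {"x": 0, "y": -3, "z": 0, "rx": 0, "ry": 0, "rz": -0.6, "fingers": 1},
  {"x": 0, "y": -3, "z": 0, "rx": 0, "ry": 0, "rz": -0.6, "fingers": 1},
])

```text
time_s: 14.5
tool_pos: [0.4878, -0.098, 0.0525]
tool_rot: [-179.8, -0.0, 71.8]
force: [-4.6, 4.5, 5.7]
grip_width: 0.0118
grasp_force: 30.0
```

Call:
drive_tool([
  {"x": 0, "y": 0, "z": 0, "rx": 0, "ry": 0, "rz": -0.1, "fingers": 1},
  {"x": 0, "y": 0, "z": 0, "rx": 0, "ry": 0, "rz": -0.2, "fingers": 1},
  {"x": 0, "y": 0, "z": 0, "rx": 0, "ry": 0, "rz": -0.3, "fingers": 1},
  {"x": 0, "y": 0, "z": 0, "rx": 0, "ry": 0, "rz": -0.4, "fingers": 1},
  {"x": 0, "y": 0, "z": 0, "rx": 0, "ry": 0, "rz": -0.5, "fingers": 1},
  {"x": 0, "y": 0, "z": 0, "rx": 0, "ry": 0, "rz": -0.61, "fingers": 1},
  {"x": 0, "y": 0, "z": 0, "rx": 0, "ry": 0, "rz": -0.61, "fingers": 1},
  {"x": 0, "y": 0, "z": 0, "rx": 0, "ry": 0, "rz": -0.61, "fingers": 1},
])

```text
time_s: 15.5
tool_pos: [0.4867, -0.0979, 0.0524]
tool_rot: [-179.7, -0.2, 106.7]
force: [-7.8, 4.2, 8.8]
grip_width: 0.0121
grasp_force: 30.0
```

Release, lift clear and rotate back for a look.

Call:
drive_tool([
  {"x": 0, "y": 0, "z": 0, "rx": 0, "ry": 0, "rz": 0, "fingers": -0.4},
  {"x": 0, "y": 0, "z": 0, "rx": 0, "ry": 0, "rz": 0, "fingers": -0.4},
  {"x": 0, "y": 0, "z": 0, "rx": 0, "ry": 0, "rz": 0, "fingers": -0.4},
  {"x": 0, "y": 0, "z": 0, "rx": 0, "ry": 0, "rz": 0, "fingers": -0.4},
  {"x": 0, "y": 0, "z": 0, "rx": 0, "ry": 0, "rz": 0, "fingers": -0.4},
  {"x": 0, "y": 0, "z": -20, "rx": 0, "ry": 0, "rz": 0, "fingers": -0.4},
  {"x": 0, "y": 0, "z": -50, "rx": 0, "ry": 0, "rz": 0, "fingers": -0.4},
  {"x": 0, "y": 0, "z": -100, "rx": 0, "ry": 0, "rz": 0.1, "fingers": -0.4},
  {"x": 0, "y": 0, "z": -150, "rx": 0, "ry": 0, "rz": 0.28, "fingers": -0.4},
  {"x": 0, "y": 0, "z": -200, "rx": 0, "ry": 0, "rz": 0.46, "fingers": -0.4},
  {"x": 0, "y": 0, "z": -200, "rx": 0, "ry": 0, "rz": 0.64, "fingers": -0.4},
  {"x": 0, "y": 0, "z": -200, "rx": 0, "ry": 0, "rz": 0.82, "fingers": -0.4},
  {"x": 0, "y": 0, "z": -200, "rx": 0, "ry": 0, "rz": 1.0, "fingers": -0.4},
  {"x": 0, "y": 0, "z": -200, "rx": 0, "ry": 0, "rz": 1.18, "fingers": -0.4},
  {"x": 0, "y": 0, "z": -200, "rx": 0, "ry": 0, "rz": 1.36, "fingers": -0.4},
  {"x": 0, "y": 0, "z": -200, "rx": 0, "ry": 0, "rz": 1.54, "fingers": -0.4},
  {"x": 0, "y": 0, "z": -200, "rx": 0, "ry": 0, "rz": 1.72, "fingers": -0.4},
  {"x": 0, "y": 0, "z": -200, "rx": 0, "ry": 0, "rz": 1.88, "fingers": -0.4},
  {"x": 0, "y": 0, "z": -200, "rx": 0, "ry": 0, "rz": 1.88, "fingers": -0.4},
  {"x": 0, "y": 0, "z": -200, "rx": 0, "ry": 0, "rz": 1.88, "fingers": -0.4},
])

```text
time_s: 18.0
tool_pos: [0.4889, -0.0993, 0.2525]
tool_rot: [180.0, -0.0, -0.9]
force: [-0.0, 0.1, 0.1]
grip_width: 0.0608
grasp_force: 0.0
```

Run:
```python
from h import *
w=vision.read_camera("wrist");s=vision.read_camera("scene")["image"]
o=np.zeros((600,800,3),np.uint8)
b=cv2.resize(w["image"][110:240,140:370,::-1],(800,452)[:2]);o[:340]=cv2.resize(b,(800,452))[:340]
o[340:,:400]=s[155:285,185:385,::-1].repeat(2,0).repeat(2,1)
cv2.imwrite("pics/end.png",o);print(sensors.get_obs()["tool_rot"])
```

```text
[ 1.79992991e+02  1.36091964e-04 -9.43851687e-01]
```

View pics/end.png

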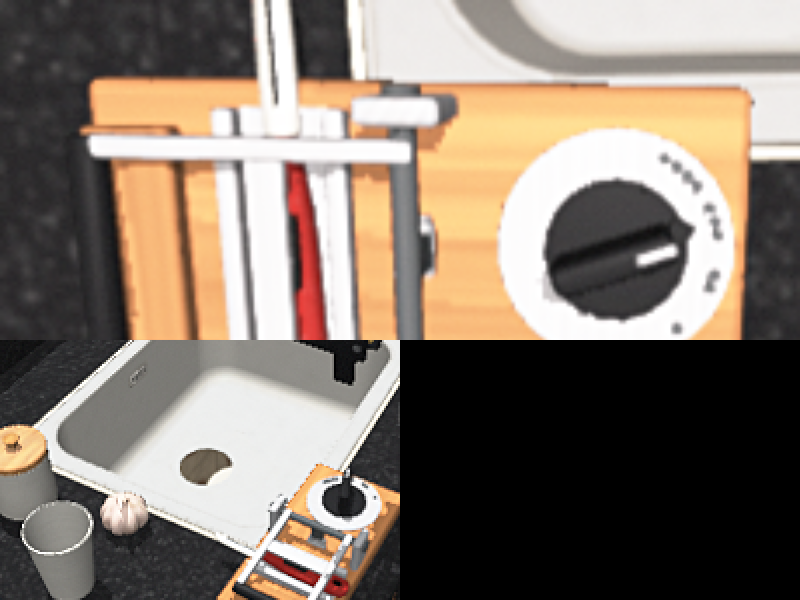

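The lever is shut on the peeler. The dial's nose, at (692,230), points at the three pips at (714,222), and the cup and garlic look undisturbed. I'm handing in.

```bash
python3 -c "
from cell import workorder
print(workorder.sign_off())"
```

```text
the job is handed in; nothing more can be done
None
```

I pressed the clamp lever shut on the peeler with about 20 N, turned the dial to the three-pip mark, left the peeler in its channel, and handed the job in at about 18 s. The last pictures show the cup and garlic undisturbed; the salt shaker and bowl were not in them.

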